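# Lift the hot lid off the glue pot

### The job

The small glue pot has heated up and must be filled: hook the fork of the lid lifter under the loop handle of its hot lid, lift the lid off and carry it level to the round black rubber mat, and lower it onto the middle of the mat. Do not touch the hot lid with the gripper and do not let it drop. Then draw the lifter out of the loop and stand it upright on the worktop again.

Things in the scene. Friction and masses are not known exactly. Their poses are not given: they have to be found in the camera images.
- lifter: Loose C-shaped lid lifter, stands on its fork; 0.25 kg. Origin: mid underside; x to fork tips, z up; mm. Two steel tines, 8 thick, at y=-22 and 22, x -64..72, underside z=0; last 13 mm slope up, tip top z=18. Rear post at x=-60, 9 thick, carries a wooden grip bar over the tines: x -45..55, 18 wide, 22 high, middle z=125. Grip it from above across its width near x=0. Front is open.
- lid: Loose steel lid, 116 mm across, 0.2 kg, on the glue pot. Origin: mid underside, under a 90 mm wide, 8 high lip that sits in the pot (6 mm play); z up; mm. Top face z=15. Loop handle over its middle: arch of 8 mm bar in the lid's y-z plane, legs at y=-42 and 42, level top bar z 54..62. Opening along x: 76 wide, 39 high; the fork enters along x, either way, and the lid hangs by the bar.
- pot: Fixed aluminium glue pot, 110 mm across, rim 85 mm high, black foot 120 mm across, small dial facing the robot. Origin: centre of its underside. Its lid has the loop; the lid's origin starts 77 mm above this one. A like pot with a round black knob on its lid (117 mm high in all) stands near by and is not wanted.
- mat: Round black rubber mat, fixed flat on the worktop, 130 mm across, 8 mm thick. Origin: centre of its underside; top at z = 8 mm.
Not all that is in view belongs to the job. What is shaped like the lid but red is not meant.

How it is judged (in metres and radians):
On the way:
1. the lid hangs on the lifter, at least 33 mm above its seat on the pot (height (world z) of lid above 0.11 m and contact force between lid and lifter above 0.3 N), for 0.2 s.
At the end, for the whole second after the job is handed in: The lid lies flat on the rubber mat, its centre within 30 mm of the mat's centre, and the lifter stands upright (within about 10 degrees) on the worktop, clear of the lid; both are at rest (horizontal distance between lid and mat below 0.03 m and height (world z) of lid below 0.014 m and angle between lid's own z axis and vertical below 0.12 rad and linear speed of each of lid, lifter below 0.02 m/s and contact force between lid and lifter below 0.05 N and angle between lifter's own z axis and vertical below 0.17 rad and height (world z) of lifter between -0.01 and 0.012 m); the robot touches nothing.
It fails at once if the gripper or arm touches the hot lid (contact force between any of the fingers, the arm and lid above 0.5 N).
It fails at once if the lid tips more than 30 degrees (angle between lid's own z axis and vertical above 0.52 rad).
It fails at once if the lid is dropped (falls free, off the lifter, faster than 0.6 m/s) (linear speed of lid above 0.6 m/s and contact force between lid and lifter below 0.05 N).
It also fails if it takes over 64 s, if anything falls off the work surface, if the arm or the gripper's body presses on something with over 40 N, if the wrist force passes 120 N, or if a joint passes its speed limit or range.

### The arm

A 7-joint arm with a two-finger parallel gripper is mounted at the origin on a cart in front of the work surface, level with it; the furniture and walls round the work are solid. World frame = base frame: x ahead of the robot, y to its left, z up, the work surface at z = 0. Lengths are in mm, angles in rad, forces in N, time in s.
With the tool pointing down it reaches from about 400 to 875 mm from the base axis. Payload 4.4 kg.
Tool frame: the origin (TCP) lies at the very end of the fingers, on their centre line; the grasp point (between the pads) lies 19 mm behind it; z points along the fingers, y is the direction in which the jaws open and shut (so a half turn about z gives the same grasp; the last joint's range is limited). The gripper opens to 85 mm and grips with 20 to 120 N. Pads are 22 mm wide; open, the fingers measure 114 mm over their backs; the gripper's body (76 mm by 85 mm) begins 54 mm behind the grasp point. The pads swing forward as they close: fully open they stand 13 mm farther back than shut.
Start: joints at [1.274, 0.628, 0.038, 1.517, -0.027, 0.996, -0.02], TCP at [148.719, -632.772, 231.313] pointing down, gripper open.
Joint ranges: [-3.06, 3.06], [-0.37, 2.12], [-1.25, 1.32], [0.18, 2.47], [-1.1, 4.24], [0.23, 1.98], [-2.94, 2.94]. Speed limits (rad/s): [2.57, 2.57, 3.14, 3.14, 3.14, 3.14, 3.14].

### API

Orientations are given as [roll, pitch, yaw] about the fixed x, y, z axes, in that order (R = Rz(yaw) Ry(pitch) Rx(roll)).
In Python, from cell import ctrl gives the robot as it stands.
- The arm moves only by the shell command python3 -m crank 'ROWS' [OPENING]. ROWS is JSON, a list that holds one entry, the list of rows, each a list of 6 numbers: the shift along the tool's x, y, z in units of 30 mm (1.0 is 30 mm), then the turn, a rotation vector about the tool's x, y, z in units of 6 degrees (1.0 is 6 degrees). In form: [[[tx, ty, tz, rx, ry, rz], ...]]. A call has 1 to 12 rows; each row shifts and turns the pose as measured when the row begins, along the tool's axes as they then stand; what a row does not reach is not made up. A row lasts 1/12 s, in which the tool goes at most 41.7 mm and 7.16 degrees, less where a joint would pass 70% of its speed; a pose out of reach is approached as far as the arm can. A call is refused whole if a number of a shift passes 1 or a number of a turn 1, either way. A call with a gripper value outside its range is refused whole. OPENING is the gripper command: -1 is fully open, 1 is shut, values between are in proportion, set as the call begins (- or left out, the last holds). The fingers move at their own pace and stop on an object; the grip force is fixed at half the most. Time passes only in rows, so rows that do not move let the fingers close. It gives the time, the measured TCP pose, the force and the opening at its end, in the units of the state.
- ctrl.read_state(): the state, without advancing time (a new reading comes with each control period).
- ctrl.get_image(name): name is "scene" or "top" or "wrist"; returns a dict with "color" (480x640x3 uint8, red, green, blue), "depth" (480x640 float32, mm along the optical axis (not along the pixel's ray), 0 where there is no reading), "camera_matrix" (3x3 intrinsics, pixels), "k1" (the pictures are not rectified: a ray, as slopes to the right and down, at radius r is drawn at 1 + k1 r^2 times it, then the intrinsics apply), "R" (3x3) and "t" (3): a world point X has camera coordinates R X + t. Camera axes: x right, y down, z forward; pixel columns grow to the right and rows downward; lengths in mm; the calibration is good to about 2 mm. A picture is of the moment at which its call begins.
- ctrl.finish_job(): hands the job in, once; it reports no verdict.
Trained networks look in a picture, given as the dict that the camera call returned (one of the last four; its "shot" number tells which), for a name from the list of things; names that differ only in an ending like _2 or _b are one class to them, and where a whole thing is asked for, a point or a joint stands for the part that bears it (a point fixed in the world has none). Each returns a list of dicts, best first, with "conf" (0 to 1); they miss things now and then, are a little off and sometimes report something else, mostly with a low value. They report only what shows in the picture. A call takes as long as a camera call. They do not tell look-alikes from the thing itself.
- ctrl.search_frame(query, picture): "extent" ([centre column, centre row, width, height] in pixels, round what is visible of it).
The state is a dict: "clock": time; "qpos": joint angles; "qd": joint speeds; "tau": joint torques, N m; "eef_pos": TCP position; "tool_rot": TCP orientation; "force": force on the tool from outside, world axes, zero at the start; "torque": the same for the moment, N m; "width": finger opening in mm.
Only numpy, scipy, OpenCV 4.12 (cv2) and the standard library are available. Lean on these libraries where they do the work, as an engineer would, in place of code of your own. Each camera call takes 0.05 s, during which the arm holds its last target. There are 200 camera calls.

## Working session

There is one attempt and no reset: what is moved stays moved. The work goes in short steps, Python scripts to look and compute and a shell command to move; the robot and the scene stay as the last step left them, time stands still between calls to the robot, and variables do not carry over. Pictures are saved under pics/ and viewed, about 8 in all and at most 12, crops included, and the job is handed in when it is done.

```bash
mkdir -p pics; ls
cat > h.py <<'E'
import numpy as np, cv2
from cell import ctrl
from scipy.spatial.transform import Rotation as Rn
def shot(n,f=None):
    p=ctrl.get_image(n)
    if f: cv2.imwrite('pics/'+f,p['color'][:,:,::-1])
    return p
def cloud(p):
    K=p['camera_matrix'];k=p['k1'];d=p['depth']
    h,w=d.shape;u,v=np.meshgrid(np.arange(w),np.arange(h))
    a=cv2.undistortPoints(np.stack([u,v],-1).reshape(-1,1,2).astype(np.float64),np.array(K,float),np.array([k,0,0,0,0.])).reshape(h,w,2)
    c=np.dstack([a[...,0]*d,a[...,1]*d,d])
    X=(c-np.array(p['t']).reshape(3))@np.array(p['R'])
    X[d<=0]=np.nan
    return X
def proj(p,X):
    c=np.asarray(X,float).reshape(-1,3)@np.array(p['R']).T+np.array(p['t']).reshape(3)
    s=c[:,:2]/c[:,2:];s=s*(1+p['k1']*(s**2).sum(1,keepdims=True))
    K=np.array(p['camera_matrix']);return np.c_[s[:,0]*K[0,0]+K[0,2],s[:,1]*K[1,1]+K[1,2]]
def ray(p,uv):
    a=cv2.undistortPoints(np.array(uv,float).reshape(-1,1,2),np.array(p['camera_matrix'],float),np.array([p['k1'],0,0,0,0.])).reshape(-1,2)
    R=np.array(p['R']);return -R.T@np.array(p['t']).reshape(3), np.c_[a,np.ones(len(a))]@R
def atz(p,uv,z):
    o,d=ray(p,uv);return o+d*((z-o[2])/d[:,2])[:,None]
E
python3 - <<'E'
from h import *
print(ctrl.read_state())
ims=[]
for n in ['scene','top']:
    p=shot(n,n+'1.png');X=cloud(p);print(n,p['t'],p['k1'],np.isfinite(X[...,0]).mean())
    np.save(n+'X.npy',X)
    for q in ['lifter','lid','pot','mat']:
        for r in ctrl.search_frame(q,p)[:4]:
            u,v,w,h=r['extent'];print(q,round(r['conf'],2),np.round(r['extent']),np.round(X[int(np.clip(v,0,479)),int(np.clip(u,0,639))]))
E
```

```text
pics
{'clock': 0.0, 'qpos': array([ 1.27419622,  0.62936853,  0.03844799,  1.51839214, -0.02700401,
        0.99629484, -0.02000405]), 'qd': array([-4.40257262e-04,  1.00315204e-03, -4.09494696e-04,  1.68662083e-03,
       -8.53963930e-05,  1.43798449e-03, -1.03223774e-03]), 'tau': array([ 1.48851454e-04, -5.63398540e+01,  1.22657184e+00, -1.93444866e+01,
        1.12106130e-02,  1.04813237e-02,  9.64206890e-06]), 'eef_pos': array([ 148.57042335, -632.13553867,  230.3669686 ]), 'tool_rot': array([-3.13964820e+00,  2.75886006e-05,  2.30788471e-01]), 'force': array([0.03190261, 0.83576703, 0.15199836]), 'torque': array([ 0.01707044, -0.00859803, -0.00811483]), 'width': 85.51180911945046}
scene [ 189.41799167  326.95088876 1105.7167758 ] -0.11846164213201822 0.995908203125
lifter 0.68 [413. 196.  33.  71.] [ 514. -430.   -1.]
lid 0.88 [284. 223.  48.  40.] [539. -34.  94.]
pot 0.94 [284. 251.  51.  38.] [488.  -0.  59.]
mat 0.91 [327. 221.  47.  33.] [ 559. -177.    8.]
top [-82.66056117 433.49995737 988.22142702] -0.08731517552478472 0.9960091145833333
lifter 0.82 [458. 220.  52.  62.] [ 464. -386.   -2.]
lid 0.97 [295. 186.  56.  56.] [536. -30.  93.]
lid 0.96 [448. 313.  48.  48.] [ 258. -352.    9.]
pot 0.73 [303. 206.  44.  25.] [494. -44.  92.]
mat 0.84 [369. 173.  58.  57.] [ 573. -188.    9.]
```

View pics/scene1.png

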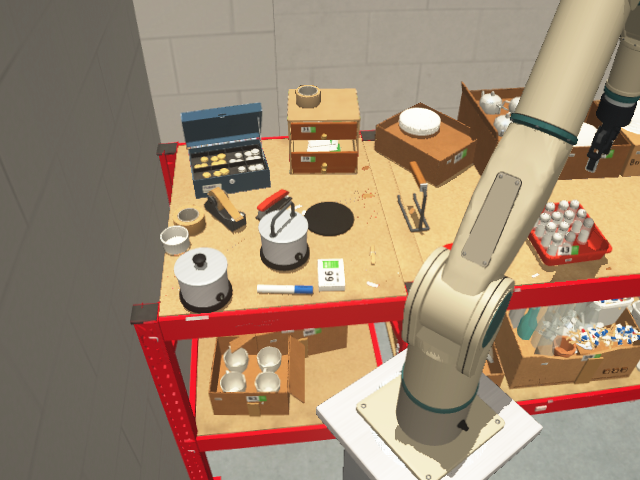

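View pics/top1.png

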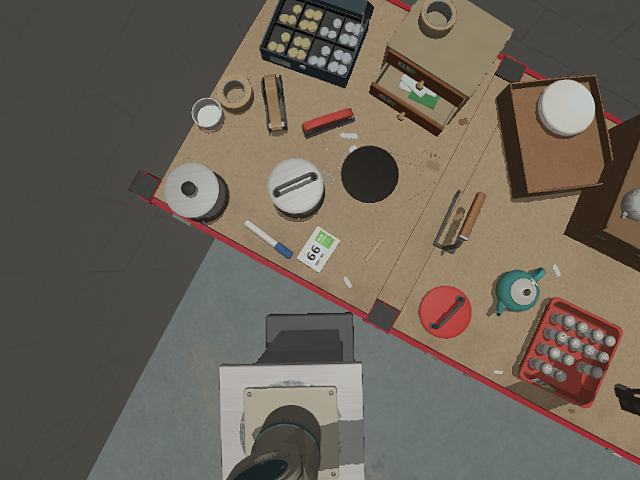

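The scene view shows the loop-lid pot at (284,240), the mat at (328,218) and the lifter at (413,200). The top view shows the loop at (295,183), the mat at (370,174), the lifter at (460,220), and the red decoy lid at (445,312). Next I'll take exact poses from the depth clouds.

Run:
```python
from h import *
for n in ['top','scene']:
    X=np.load(n+'X.npy').reshape(-1,3);X=X[np.isfinite(X[:,0])]
    def box(c,r,z0,z1): return X[(np.hypot(X[:,0]-c[0],X[:,1]-c[1])<r)&(X[:,2]>z0)&(X[:,2]<z1)]
    def pc(P):
        m=P[:,:2].mean(0);w,v=np.linalg.eigh(np.cov(P[:,:2].T));d=v[:,1];s=(P[:,:2]-m)@d
        c=m+d*(s.max()+s.min())/2;return np.round(c),round(np.degrees(np.arctan2(d[1],d[0])),1),round(np.ptp(s)),len(P)
    print(n)
    for nm,a in dict(grip=((480,-400),130,108,142),tine=((480,-400),130,5,30),post=((480,-400),130,40,100),loop=((530,-35),60,118,150)).items():
        P=box(*a)
        if len(P)>5: print(nm,pc(P),P.min(0).round(),P.max(0).round(),np.median(P,0).round())
    P=box((530,-35),75,84,100);(c,r)=cv2.minEnclosingCircle(P[:,:2].astype(np.float32));print('lidtop',np.round(c),round(r),np.median(P[:,2]))
p=shot('top')
# mat, dark disc
g=cv2.cvtColor(p['color'],cv2.COLOR_RGB2GRAY)
m=np.zeros_like(g);m[140:208,336:404]=(g[140:208,336:404]<60)
k,l,st,ce=cv2.connectedComponentsWithStats(m);i=1+np.argmax(st[1:,4]);print('mat',st[i],ce[i],atz(p,ce[i],8).round())
im=p['color'][150:270,390:540];im=cv2.resize(im,None,fx=5,fy=5,interpolation=cv2.INTER_CUBIC)
q=ctrl.get_image('scene')['color'][150:250,370:460];q=cv2.resize(q,(540,600),interpolation=cv2.INTER_CUBIC)
cv2.imwrite('pics/lif.png',cv2.resize(np.hstack([im,q]),(800,372))[:,:,::-1])
```

```text
top
grip (array([ 452., -373.]), np.float64(153.7), 118, 585) [ 399. -406.  109.] [ 506. -346.  140.] [ 454. -374.  135.]
tine (array([ 479., -408.]), np.float64(123.6), 247, 402) [ 355. -526.    5.] [ 603. -292.   29.] [ 486. -372.    8.]
post (array([ 467., -434.]), np.float64(127.8), 222, 238) [ 398. -526.   40.] [ 553. -345.   99.] [ 524. -512.   67.]
loop (array([535., -30.]), np.float64(112.6), 91, 195) [516. -71. 118.] [555.  13. 142.] [535. -30. 137.]
lidtop [536. -30.] 58 91.74530227480139
scene
grip (array([ 450., -370.]), np.float64(154.8), 123, 306) [ 395. -401.  109.] [ 506. -342.  141.] [ 445. -367.  133.]
tine (array([ 471., -416.]), np.float64(124.8), 243, 349) [ 374. -527.    5.] [ 607. -306.   30.] [ 494. -403.    9.]
post (array([ 464., -433.]), np.float64(128.3), 227, 301) [ 393. -526.   40.] [ 560. -342.  100.] [ 518. -510.   66.]
loop (array([531., -29.]), np.float64(112.3), 92, 130) [511. -72. 119.] [549.  14. 142.] [528. -23. 135.]
lidtop [532. -28.] 61 90.87941159552165
mat [ 341  146   58   57 2542] [369.42879622 173.98780488] [[ 571. -191.    8.]]
```

View pics/lif.png

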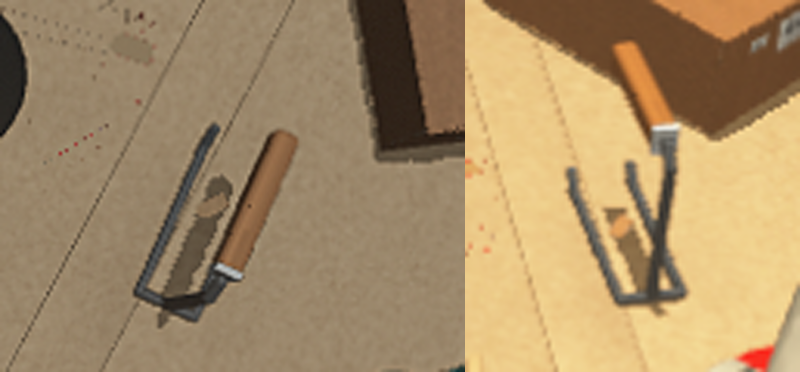

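The right half of the crop shows the post at the near end and the tines running away from the robot. So the lifter's front heads about -26° (+x, -y), with its origin at about (456,-375). The lid is at (534,-30) with yaw about 22.5°, and the mat is at (571,-191). Moving above the grip first.

```bash
python3 -m crank '[[[1,-0.5,0,0,0,0],[1,-0.5,0,0,0,0],[1,-0.5,0,0,0,0],[1,-0.5,0,0,0,0],[1,-0.5,0,0,0,0],[1,-0.5,0,0,0,0],[1,-0.5,0,0,0,0],[1,-0.5,0,0,0,0],[1,-0.5,0,0,0,0],[1,-0.5,0,0,0,0],[1,-0.5,0,0,0,0],[1,-0.5,0,0,0,0]]]' -1
python3 -m crank '[[[0,0,0,0,0,1],[0,0,0,0,0,1],[0,0,0,0,0,1],[0,0,0,0,0,1],[0,0,0,0,0,1],[0,0,0,0,0,1],[0,0,0,0,0,0.5],[0,0,0,0,0,0]]]'
cat >> h.py <<'E'
def go(tgt,yaw):
    "report tool-axis shift (units) and turn to reach tgt, yaw deg with tool down"
    s=ctrl.read_state();R=Rn.from_euler('xyz',s['tool_rot'])
    d=R.inv().apply(np.array(tgt)-s['eef_pos'])/30
    r=(R.inv()*Rn.from_euler('xyz',[np.pi,0,np.radians(yaw)])).as_rotvec(degrees=True)/6
    print('t',s['clock'],'pos',s['eef_pos'].round(1),'yaw',np.degrees(s['tool_rot']).round(1),'F',s['force'].round(1),'w',round(s['width'],1));print('shift',d.round(2),'turn',r.round(2))
E
python3 - <<'E'
from h import *
go([456,-375,190],-26)
p=shot('wrist','w1.png');X=cloud(p);P=X.reshape(-1,3);P=P[np.isfinite(P[:,0])]
P=P[(np.hypot(P[:,0]-456,P[:,1]+375)<110)&(P[:,2]>112)&(P[:,2]<142)]
(c,s,a)=cv2.minAreaRect(P[:,:2].astype(np.float32));print(c,s,a,len(P),np.median(P[:,2]))
E
```

```text
clock: 1.6
eef_pos: [462.4, -375.4, 229.7]
tool_rot: [3.134, 0.006, 0.21]
force: [0.8, -0.7, 0.4]
width: 85.3
clock: 2.27
eef_pos: [475.0, -363.3, 230.1]
tool_rot: [3.14, -0.005, -0.483]
force: [0.3, 0.4, 0.4]
width: 85.3
t 2.2667 pos [ 475.  -363.3  230.1] yaw [179.9  -0.3 -27.7] F [0.3 0.4 0.4] w 85.3
shift [-0.39  0.64  1.34] turn [ 0.02 -0.05 -0.28]
(450.08831787109375, -374.55657958984375) (18.633819580078125, 118.33663940429688) 63.76192092895508 3884 136.0239699499212
```

View pics/w1.png

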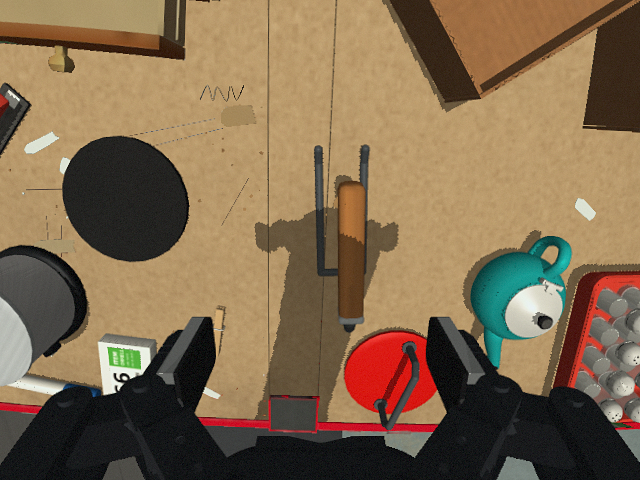

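The wrist view shows the grip bar at (350,250), aligned with the tool, and the tine tips at (318,150) and (364,150) pointing away from the robot. The measured pose is origin (454,-376.5), heading -26.2°. Next I align and descend.

```bash
python3 - <<'E'
from h import *
go([454,-376.5,106],-26.2)
E
python3 -m crank '[[[-0.42,0.7,0,0,0,-0.25],[0,0,0,0,0,0],[0,0,0,0,0,0]]]'
python3 - <<'E'
from h import *
go([454,-376.5,106],-26.2)
E
```

```text
t 2.3167 pos [ 475.  -363.2  230.1] yaw [179.9  -0.3 -27.5] F [0.5 0.2 0.6] w 85.3
shift [-0.44  0.71  4.13] turn [ 0.01 -0.05 -0.22]
clock: 2.57
eef_pos: [454.6, -375.7, 230.1]
tool_rot: [3.14, -0.006, -0.446]
force: [1.0, 0.1, 0.1]
width: 85.6
t 2.5667 pos [ 454.6 -375.7  230.1] yaw [179.9  -0.3 -25.5] F [1.  0.1 0.1] w 85.6
shift [-0.03  0.03  4.14] turn [ 0.01 -0.06  0.11]
```

```bash
python3 -m crank '[[[-0.02,0.02,0.8,0,-0.05,0.1],[0,0,0.8,0,0,0],[0,0,0.8,0,0,0],[0,0,0.8,0,0,0],[0,0,0.7,0,0,0],[0,0,0.2,0,0,0],[0,0,0,0,0,0]]]'
python3 - <<'E'
from h import *
go([454,-376.5,106],-26.2)
E
```

```text
clock: 3.15
eef_pos: [456.6, -379.5, 105.6]
tool_rot: [3.139, -0.009, -0.452]
force: [0.3, 0.1, 0.3]
width: 85.4
t 3.15 pos [ 456.6 -379.5  105.6] yaw [179.9  -0.5 -25.9] F [0.3 0.1 0.3] w 85.4
shift [-0.12 -0.05 -0.02] turn [ 0.02 -0.09  0.05]
```

```bash
python3 -m crank '[[[-0.1,-0.05,0,0,-0.08,0.05],[0,0,0,0,0,0],[0,0,0,0,0,0],[0,0,0,0,0,0],[0,0,0,0,0,0],[0,0,0,0,0,0],[0,0,0,0,0,0],[0,0,0,0,0,0],[0,0,0,0,0,0],[0,0,0,0,0,0]]]' 1
python3 - <<'E'
from h import *
go([454,-376.5,106],-26.2)
E
```

```text
clock: 3.98
eef_pos: [456.9, -378.0, 110.9]
tool_rot: [3.138, -0.007, -0.457]
force: [-0.3, -0.2, -2.1]
width: 16.5
t 3.9833 pos [ 456.9 -378.   110.9] yaw [179.8  -0.4 -26.2] F [-0.3 -0.2 -2.1] w 16.5
shift [-0.11 -0.    0.16] turn [ 0.03 -0.07  0.01]
```

The bar is gripped (width 16.5). Next I lift, turn to heading 22.5° and traverse.

```bash
python3 -m crank '[[[0,0,-0.5,0,0,0],[0,0,-0.8,0,0,0],[0,0,-0.8,0,0,0],[0,0,-0.8,0,0,0],[0,0,-0.8,0,0,0],[0,0,-0.6,0,0,0],[0,0,0,0,0,0]]]'
python3 -m crank '[[[0,0,0,0,0,-0.9],[0,0,0,0,0,-0.9],[0,0,0,0,0,-0.9],[0,0,0,0,0,-0.9],[0,0,0,0,0,-0.9],[0,0,0,0,0,-0.9],[0,0,0,0,0,-0.9],[0,0,0,0,0,-0.9],[0,0,0,0,0,-0.9],[0,0,0,0,0,0]]]'
python3 - <<'E'
from h import *
go([440,-69,245],22.5)
E
```

```text
clock: 4.57
eef_pos: [453.7, -375.5, 241.2]
tool_rot: [3.14, 0.003, -0.457]
force: [1.2, -0.7, -1.5]
width: 17.0
clock: 5.4
eef_pos: [449.0, -371.0, 228.8]
tool_rot: [-3.126, 0.009, 0.434]
force: [0.0, -0.2, -2.5]
width: 17.1
t 5.4 pos [ 449.  -371.   228.8] yaw [-179.1    0.5   24.8] F [ 0.  -0.2 -2.5] w 17.1
shift [ 3.95 -9.27 -0.43] turn [-0.15  0.09  0.39]
```

```bash
python3 -m crank '[[[0.36,-0.84,-0.4,-0.15,0.1,0.4],[0.36,-0.84,0,0,0,0],[0.36,-0.84,0,0,0,0],[0.36,-0.84,0,0,0,0],[0.36,-0.84,0,0,0,0],[0.36,-0.84,0,0,0,0],[0.36,-0.84,0,0,0,0],[0.36,-0.84,0,0,0,0],[0.36,-0.84,0,0,0,0],[0.3,-0.7,0,0,0,0],[0,0,0,0,0,0],[0,0,0,0,0,0]]]'
python3 - <<'E'
from h import *
go([440,-69,245],22.5)
p=shot('scene','s2.png');X=cloud(p);w=shot('wrist','w2.png');Y=cloud(w);t=shot('top');Z=cloud(t)
s=ctrl.read_state();R=Rn.from_euler('xyz',s['tool_rot'])
for n,P in (('scene',X),('wrist',Y),('top',Z)):
    L=R.inv().apply(P.reshape(-1,3)-s['eef_pos']);L=L[np.isfinite(L[:,0])]
    # tool frame: x front, z down
    T=L[(abs(L[:,1])<35)&(L[:,0]>-75)&(L[:,0]<90)&(L[:,2]>85)&(L[:,2]<125)]
    G=L[(abs(L[:,1])<14)&(L[:,0]>-75)&(L[:,0]<70)&(L[:,2]>-40)&(L[:,2]<20)]
    for m,A in (('tine',T),('grip',G)):
        if len(A)>10: print(n,m,len(A),np.percentile(A,[1,50,99],axis=0).round(1).tolist())
im=np.hstack([cv2.resize(p['color'][150:310,200:360],(400,400)),cv2.resize(w['color'],(400,300))[:, :] if 0 else cv2.resize(w['color'],(400,400))])
cv2.imwrite('pics/c2.png',im[:,:,::-1])
E
```

```text
clock: 6.4
eef_pos: [449.3, -90.0, 229.6]
tool_rot: [-3.131, 0.01, 0.349]
force: [-0.2, -0.6, -1.6]
width: 16.9
t 6.4 pos [449.3 -90.  229.6] yaw [-179.4    0.6   20. ] F [-0.2 -0.6 -1.6] w 16.9
shift [-0.06 -0.77 -0.5 ] turn [-0.1   0.09 -0.42]
scene tine 450 [[-70.3, -29.5, 89.2], [-9.5, -8.9, 104.5], [63.3, 23.6, 110.9]]
scene grip 460 [[-69.5, -13.3, -38.0], [-25.9, -7.0, -17.4], [45.9, 11.4, 15.8]]
wrist tine 3544 [[-42.7, -28.0, 93.0], [18.6, -20.4, 102.7], [66.6, 23.5, 106.0]]
wrist grip 13137 [[-40.2, -13.1, -38.1], [11.6, -1.5, -25.2], [51.6, 12.4, -9.1]]
```

View pics/c2.png

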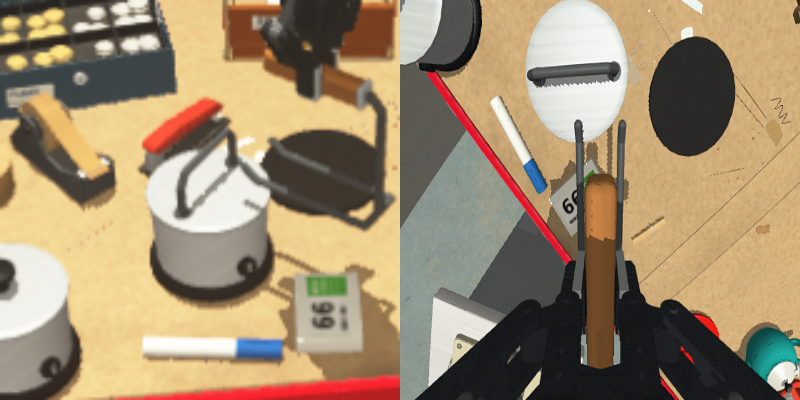

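The crop shows the lifter held level with its tines aimed at the loop from the robot side. In the wrist half the loop spans (530..618,72) and the tips are at (578,125) and (622,125), so I need to shift left. I'll align and re-measure the loop in the same wrist frame.

```bash
python3 -m crank '[[[-0.1,-0.4,0.2,-0.1,0.1,-0.4],[-0.1,-0.4,0,0,0,0],[0,0,0,0,0,0],[0,0,0,0,0,0]]]'
cat > rel.py <<'E'
from h import *
go([440,-69,214],22.5)
s=ctrl.read_state();R=Rn.from_euler('xyz',s['tool_rot'])
for n in ('wrist','top','scene'):
    P=cloud(shot(n)).reshape(-1,3);P=P[np.isfinite(P[:,0])];L=R.inv().apply(P-s['eef_pos'])
    B=P[(np.hypot(P[:,0]-534,P[:,1]+30)<62)&(P[:,2]>127)&(P[:,2]<150)];
    l=R.inv().apply(B-s['eef_pos']); k=l[:,0]>78; l=l[k];B=B[k]
    if len(B)>20:
        c,sz,a=cv2.minAreaRect(l[:,:2].astype(np.float32));print(n,'loop tool',np.round(c),np.round(sz),round(a,1),'world',np.round(R.apply([[*c,0]])[0]+s['eef_pos'])[:2],'z',np.percentile(B[:,2],[5,50,95]).round())
    T=L[(abs(L[:,1])<35)&(L[:,0]>20)&(L[:,0]<76)&(L[:,2]>85)&(L[:,2]<118)]
    if len(T)>20: print(n,'tines y',np.percentile(T[:,1],[1,99]).round(1),'x',T[:,0].max().round(1),'z',np.percentile(T[:,2],[5,50,95]).round(1), 'right/left tine med y',np.median(T[T[:,1]<0,1]).round(1),np.median(T[T[:,1]>0,1]).round(1))
E
python3 rel.py
```

```text
clock: 6.88
eef_pos: [434.8, -75.4, 223.6]
tool_rot: [3.139, -0.001, 0.378]
force: [0.6, -0.3, -2.8]
width: 17.1
t 6.8833 pos [434.8 -75.4 223.6] yaw [179.8  -0.   21.6] F [ 0.6 -0.3 -2.8] w 17.1
shift [ 0.24 -0.14  0.32] turn [ 0.03 -0.01 -0.14]
wrist loop tool [109.  -7.] [89.  8.] 88.8 world [534. -29.] z [132. 139. 140.]
wrist tines y [-25.8  25.6] x 67.5 z [ 93.3 102.3 104.9] right/left tine med y -21.7 21.6
scene loop tool [107. -10.] [ 9. 81.] 0.0 world [531. -27.] z [130. 136. 139.]
scene tines y [-27.8  26.3] x 67.0 z [ 95.  103.2 108.1] right/left tine med y -23.8 20.2
```

```bash
python3 -m crank '[[[-0.15,-0.23,0.3,0,0,-0.14],[0,0,0,0,0,0],[0,0,0,0,0,0]]]'
python3 rel.py
```

```text
clock: 7.28
eef_pos: [430.8, -72.4, 215.3]
tool_rot: [3.136, -0.004, 0.39]
force: [0.3, -0.9, -2.0]
width: 16.9
t 7.2833 pos [430.8 -72.4 215.3] yaw [179.7  -0.2  22.3] F [ 0.3 -0.9 -2. ] w 16.9
shift [0.33 0.01 0.05] turn [ 0.05 -0.04 -0.03]
wrist loop tool [111.  -2.] [89.  8.] 89.5 world [533. -28.] z [131. 139. 140.]
wrist tines y [-25.8  25.7] x 67.4 z [ 93.4 102.3 104.9] right/left tine med y -21.7 21.7
scene loop tool [110.  -2.] [10. 85.] 0.6 world [531. -29.] z [129. 136. 140.]
scene tines y [-27.2  24.7] x 64.3 z [ 94.8 103.9 109.9] right/left tine med y -23.9 19.6
```

```bash
python3 -m crank '[[[0.6,-0.07,0.05,0.05,0,0],[0.6,0,0,0,0,0],[0.6,0,0,0,0,0],[0,0,0,0,0,0]]]'
python3 - <<'E'
from h import *
go([533,-28.5,215],22.5)
E
```

```text
clock: 7.77
eef_pos: [482.3, -50.5, 215.1]
tool_rot: [3.141, -0.005, 0.386]
force: [0.6, 0.8, -2.2]
width: 17.0
t 7.7667 pos [482.3 -50.5 215.1] yaw [180.   -0.3  22.1] F [ 0.6  0.8 -2.2] w 17.0
shift [ 1.84 -0.04  0.01] turn [ 0.01 -0.05 -0.07]
```

```bash
python3 -m crank '[[[0.6,-0.02,0,0,-0.05,-0.07],[0.6,-0.02,0,0,0,0],[0.5,0,0,0,0,0],[0,0,0,0,0,0],[0,0,0,0,0,0]]]'
python3 - <<'E'
from h import *
go([533,-28.5,234],22.5)
E
```

```text
clock: 8.18
eef_pos: [531.3, -30.4, 215.5]
tool_rot: [3.14, 0.001, 0.392]
force: [-0.6, -0.9, -2.4]
width: 17.3
t 8.1833 pos [531.3 -30.4 215.5] yaw [1.799e+02 1.000e-01 2.240e+01] F [-0.6 -0.9 -2.4] w 17.3
shift [ 0.08 -0.04 -0.62] turn [ 0.01  0.01 -0.01]
```

```bash
python3 -m crank '[[[0.02,0,-0.25,0,0,0],[0,0,-0.2,0,0,0],[0,0,-0.15,0,0,0],[0,0,-0.15,0,0,0],[0,0,-0.15,0,0,0],[0,0,-0.15,0,0,0],[0,0,-0.15,0,0,0],[0,0,-0.2,0,0,0],[0,0,-0.2,0,0,0],[0,0,-0.2,0,0,0],[0,0,-0.2,0,0,0],[0,0,0,0,0,0]]]'
python3 - <<'E'
from h import *
go([571,-191,290],22.5)
p=shot('scene');w=shot('wrist')
im=np.hstack([cv2.resize(p['color'][130:290,200:360],(400,400)),cv2.resize(w['color'],(400,400))])
cv2.imwrite('pics/c3.png',im[:,:,::-1])
E
```

```text
clock: 9.18
eef_pos: [527.3, -32.8, 282.0]
tool_rot: [3.141, 0.006, 0.388]
force: [-0.0, 0.5, -3.9]
width: 16.9
t 9.1833 pos [527.3 -32.8 282. ] yaw [180.    0.3  22.2] F [-0.   0.5 -3.9] w 16.9
shift [-0.65  5.43 -0.26] turn [ 0.01  0.06 -0.04]
```

View pics/c3.png

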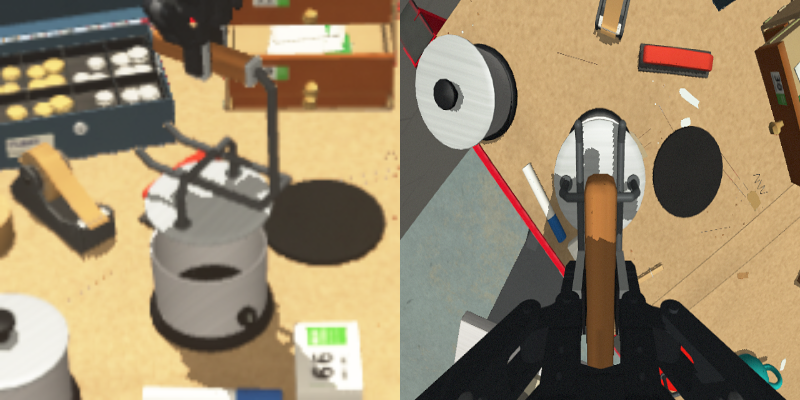

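The lid hangs level on both tines, clear of the open pot (scene crop, lid around (205,205)), and the mat is at (690,170) in the wrist half. Next I carry it sideways to the mat with gentle ramps.

```bash
python3 -m crank '[[[-0.03,0.2,0,0,0,0],[-0.05,0.4,0,0,0,0],[-0.06,0.55,-0.02,0,0,0],[-0.06,0.6,-0.02,0,0,0],[-0.06,0.6,-0.02,0,0,0],[-0.06,0.6,-0.02,0,0,0],[-0.06,0.6,-0.02,0,0,0],[-0.06,0.6,-0.02,0,0,0],[-0.06,0.5,0,0,0,0],[-0.05,0.35,0,0,0,0],[-0.03,0.2,0,0,0,0],[0,0.1,0,0,0,0]]]'
python3 -m crank '[[[0,0,0,0,0,0],[0,0,0,0,0,0],[0,0,0,0,0,0],[0,0,0,0,0,0]]]'
cat > lidm.py <<'E'
from h import *
import sys
go([571,-191,float(sys.argv[1])],22.5)
s=ctrl.read_state();R=Rn.from_euler('xyz',s['tool_rot'])
for n in ('wrist','scene','top'):
    p=shot(n);P=cloud(p).reshape(-1,3);P=P[np.isfinite(P[:,0])];L=R.inv().apply(P-s['eef_pos'])
    m=(abs(L[:,0])<80)&(abs(L[:,1])<80)
    l=L[m&(L[:,2]>133)&(L[:,2]<152)];b=L[m&(abs(abs(L[:,1])-38)<10)&(L[:,2]>92)&(L[:,2]<130)]
    if len(l)>50:
        c,r=cv2.minEnclosingCircle(l[:,:2].astype(np.float32));A=np.c_[l[:,:2],np.ones(len(l))];k=np.linalg.lstsq(A,l[:,2],rcond=None)[0]
        print(n,'lid disc tool',np.round(c),round(r),'world',(R.apply([*c,0])+s['eef_pos'])[:2].round(),'z',np.median(l[:,2]).round(),'slope',k[:2].round(3),len(l))
    if len(b)>20: print(n,'loop ends tool x',np.percentile(b[:,0],[5,50,95]).round(),'y',[np.median(b[b[:,1]<0,1]).round(),np.median(b[b[:,1]>0,1]).round()],'ztop',np.percentile(b[:,2],2).round())
E
python3 lidm.py 170
```

```text
clock: 10.28
eef_pos: [569.9, -205.1, 278.5]
tool_rot: [-3.141, 0.019, 0.385]
force: [1.0, 0.5, -5.2]
width: 16.9
clock: 10.62
eef_pos: [569.3, -203.6, 277.7]
tool_rot: [-3.138, 0.02, 0.386]
force: [0.3, 0.2, -3.9]
width: 16.8
t 10.6167 pos [ 569.3 -203.6  277.7] yaw [-179.8    1.1   22.1] F [ 0.3  0.2 -3.9] w 16.8
shift [ 0.28 -0.36  3.59] turn [-0.03  0.19 -0.06]
wrist lid disc tool [ 6. -1.] 58 world [ 575. -201.] z 141.0 slope [-0.006  0.003] 8859
wrist loop ends tool x [ 4.  8. 10.] y [np.float64(-38.0), np.float64(38.0)] ztop 94.0
scene lid disc tool [ 3. -1.] 61 world [ 572. -202.] z 143.0 slope [-0.018 -0.011] 914
scene loop ends tool x [-19.   3.  10.] y [np.float64(-41.0), np.float64(35.0)] ztop 94.0
top lid disc tool [ 36. -40.] 30 world [ 588. -153.] z 142.0 slope [ 0.118 -0.198] 144
```

The lid is level and its centre is at about (575,-201), so I shift about 11 mm in +y and lower it to just above the mat.

```bash
python3 -m crank '[[[0,-0.18,0.1,0,0.1,-0.05],[0,-0.18,0.3,0,0.1,0],[0,0,0.4,0,0,0],[0,0,0.45,0,0,0],[0,0,0.45,0,0,0],[0,0,0.45,0,0,0],[0,0,0.45,0,0,0],[0,0,0.4,0,0,0],[0,0,0.2,0,0,0],[0,0,0.1,0,0,0],[0,0,0,0,0,0],[0,0,0,0,0,0]]]'
python3 lidm.py 147
```

```text
clock: 11.77
eef_pos: [564.8, -186.0, 176.6]
tool_rot: [-3.138, -0.01, 0.4]
force: [0.2, 0.0, -4.0]
width: 16.5
t 11.7667 pos [ 564.8 -186.   176.6] yaw [-179.8   -0.6   22.9] F [ 0.2  0.  -4. ] w 16.5
shift [0.12 0.24 0.99] turn [-0.03 -0.1   0.07]
wrist lid disc tool [ 5. -1.] 58 world [ 569. -183.] z 142.0 slope [0.02  0.002] 8811
wrist loop ends tool x [ 4.  8. 10.] y [np.float64(-38.0), np.float64(38.0)] ztop 94.0
scene lid disc tool [ 7. -3.] 62 world [ 570. -180.] z 143.0 slope [ 0.011 -0.008] 902
scene loop ends tool x [-10.   3.   9.] y [np.float64(-41.0), np.float64(34.0)] ztop 95.0
top lid disc tool [ 33. -32.] 37 world [ 583. -143.] z 143.0 slope [ 0.075 -0.124] 122
```

```bash
python3 -m crank '[[[0,0.2,0,0,-0.1,0.05],[0,0.08,0.05,0,0,0],[0,0,0.1,0,0,0],[0,0,0.1,0,0,0],[0,0,0.1,0,0,0],[0,0,0.1,0,0,0],[0,0,0.1,0,0,0],[0,0,0.1,0,0,0],[0,0,0.1,0,0,0],[0,0,0.1,0,0,0],[0,0,0,0,0,0],[0,0,0,0,0,0]]]'
python3 lidm.py 147
```

```text
clock: 12.92
eef_pos: [570.9, -195.7, 151.1]
tool_rot: [3.141, -0.004, 0.393]
force: [0.1, 0.8, -2.1]
width: 17.0
t 12.9167 pos [ 570.9 -195.7  151.1] yaw [180.   -0.2  22.5] F [ 0.1  0.8 -2.1] w 17.0
shift [ 0.06 -0.14  0.14] turn [ 0.01 -0.04  0.01]
wrist lid disc tool [-0.  0.] 113 world [ 571. -196.] z 150.0 slope [0.005 0.014] 17381
wrist loop ends tool x [-32.  13.  46.] y [np.float64(-37.0), np.float64(37.0)] ztop 99.0
scene lid disc tool [0. 0.] 111 world [ 571. -196.] z 147.0 slope [-0.024  0.012] 821
scene loop ends tool x [-40.   3.  41.] y [np.float64(-39.0), np.float64(36.0)] ztop 95.0
top lid disc tool [ 34. -37.] 62 world [ 588. -148.] z 150.0 slope [ 0.082 -0.073] 465
top loop ends tool x [22. 33. 49.] y [np.float64(-40.0), np.float64(nan)] ztop 125.0
  return _methods._mean(a, axis=axis, dtype=dtype,
  ret = ret.dtype.type(ret / rcount)
```

The wrist force is back to the lifter's own weight, so the lid is on the mat. I lower 6 mm more to centre the tines in the opening, then check.

```bash
python3 -m crank '[[[0,0,0.2,0,-0.04,0],[0,0,0,0,0,0],[0,0,0,0,0,0]]]'
python3 - <<'E'
from h import *
go([455,-244,145],22.5)
for n in ('wrist','top','scene'):
    p=shot(n);P=cloud(p).reshape(-1,3);P=P[np.isfinite(P[:,0])]
    m=P[(np.hypot(P[:,0]-571,P[:,1]+191)<85)&(P[:,2]>17)&(P[:,2]<28)]
    c,r=cv2.minEnclosingCircle(m[:,:2].astype(np.float32));print(n,np.round(c),round(r),'z',np.median(m[:,2]).round(1))
    if n=='wrist':w=p
    if n=='scene':s=p
im=np.hstack([cv2.resize(s['color'][130:290,220:380],(400,400)),cv2.resize(w['color'],(400,400))])
cv2.imwrite('pics/c4.png',im[:,:,::-1])
E
```

```text
clock: 13.32
eef_pos: [571.5, -195.9, 145.3]
tool_rot: [3.14, -0.0, 0.393]
force: [1.1, 0.5, -2.6]
width: 16.9
t 13.3167 pos [ 571.5 -195.9  145.3] yaw [179.9  -0.   22.5] F [ 1.1  0.5 -2.6] w 16.9
shift [-4.2  -0.01  0.01] turn [ 0.02 -0.    0.  ]
wrist [ 577. -193.] 58 z 23.3
top [ 596. -150.] 33 z 22.3
scene [ 576. -191.] 60 z 21.8
```

View pics/c4.png

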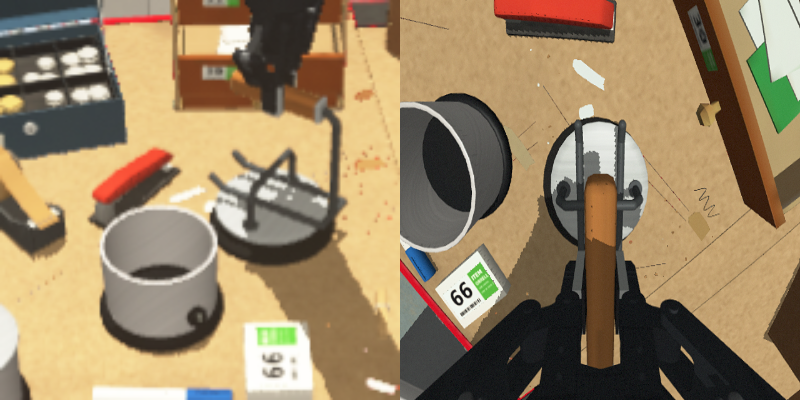

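The lid lies flat on the mat: top face at z 23, centre about 6 mm from the mat's centre. The tines are centred between the loop legs. Withdrawing straight back.

```bash
python3 -m crank '[[[-0.2,0,0,0,0,0],[-0.4,0,0,0,0,0],[-0.4,0,0,0,0,0],[-0.3,0,0,0,0,0],[0,0,0,0,0,0]]]'
python3 - <<'E'
from h import *
go([446,-248,145],22.5)
E
```

```text
clock: 13.88
eef_pos: [530.6, -212.6, 145.4]
tool_rot: [3.14, 0.001, 0.393]
force: [0.1, -0.8, -2.6]
width: 17.0
t 13.8833 pos [ 530.6 -212.6  145.4] yaw [1.799e+02 1.000e-01 2.250e+01] F [ 0.1 -0.8 -2.6] w 17.0
shift [-3.06  0.01  0.02] turn [0.01 0.01 0.  ]
```

```bash
python3 -m crank '[[[-0.4,0,0,0,0,0],[-0.5,0,0,0,0,0],[-0.5,0,0,0,0,0],[-0.5,0,0,0,0,0],[-0.5,0,0,0,0,0],[-0.4,0,0,0,0,0],[-0.1,0,0,0,0,0],[0,0,0,0,0,0]]]'
python3 -m crank '[[[0,0,-0.5,0,0,0],[0,0,-0.8,0,0,0],[0,0,-0.7,0,0,0],[0,0,0,0,0,0]]]'
python3 - <<'E'
from h import *
go([455,-377,180],22.5)
w=shot('wrist');P=cloud(w).reshape(-1,3);P=P[np.isfinite(P[:,0])]
m=P[(np.hypot(P[:,0]-571,P[:,1]+191)<85)&(P[:,2]>17)&(P[:,2]<28)]
c,r=cv2.minEnclosingCircle(m[:,:2].astype(np.float32));print(np.round(c),round(r),np.median(m[:,2]))
E
```

```text
clock: 14.55
eef_pos: [445.1, -249.1, 146.9]
tool_rot: [3.137, -0.003, 0.389]
force: [0.2, 0.2, -2.4]
width: 17.3
clock: 14.88
eef_pos: [446.9, -247.8, 208.3]
tool_rot: [3.139, -0.004, 0.39]
force: [0.5, 0.6, -2.6]
width: 17.0
t 14.8833 pos [ 446.9 -247.8  208.3] yaw [179.9  -0.2  22.3] F [ 0.5  0.6 -2.6] w 17.0
shift [-1.39  4.08  0.95] turn [ 0.02 -0.03 -0.03]
[ 576. -193.] 58 23.32124636898986
```

The lid didn't move and the lifter is clear of it. I'm returning the lifter to its original spot, turned to its old heading.

```bash
python3 -m crank '[[[-0.2,0.6,0,0,0,0],[-0.2,0.6,0,0,0,0],[-0.2,0.6,0,0,0,0],[-0.2,0.6,0,0,0,0],[-0.2,0.6,0,0,0,0],[-0.2,0.6,0,0,0,0],[-0.2,0.4,0,0,0,0],[0,0,0,0,0,0]]]'
python3 -m crank '[[[0,0,0,0,0,0.9],[0,0,0,0,0,0.9],[0,0,0,0,0,0.9],[0,0,0,0,0,0.9],[0,0,0,0,0,0.9],[0,0,0,0,0,0.9],[0,0,0,0,0,0.9],[0,0,0,0,0,0.9],[0,0,0,0,0,0.9],[0,0,0,0,0,0]]]'
python3 - <<'E'
from h import *
go([455,-377,130],-26.2)
E
```

```text
clock: 15.6
eef_pos: [456.2, -372.6, 197.0]
tool_rot: [-3.133, -0.001, 0.402]
force: [0.2, -0.5, -2.8]
width: 16.7
clock: 16.43
eef_pos: [455.6, -358.1, 187.3]
tool_rot: [-3.124, 0.024, -0.481]
force: [0.1, -0.2, -2.5]
width: 16.8
t 16.4333 pos [ 455.6 -358.1  187.3] yaw [-179.     1.4  -27.5] F [ 0.1 -0.2 -2.5] w 16.8
shift [0.32 0.6  1.89] turn [-0.17  0.22 -0.23]
```

```bash
python3 -m crank '[[[0.15,0.3,0,-0.17,0.22,-0.2],[0.15,0.3,0.3,0,0,0],[0,0,0.5,0,0,0],[0,0,0.5,0,0,0],[0,0,0.5,0,0,0],[0,0,0,0,0,0],[0,0,0,0,0,0]]]'
python3 - <<'E'
from h import *
go([455,-377,111],-26.2)
s=ctrl.read_state();R=Rn.from_euler('xyz',s['tool_rot'])
for n in ('scene','top'):
    P=cloud(shot(n)).reshape(-1,3);P=P[np.isfinite(P[:,0])];L=R.inv().apply(P-s['eef_pos'])
    T=P[(abs(L[:,1])<32)&(L[:,0]>-75)&(L[:,0]<55)&(P[:,2]>6)&(P[:,2]<45)];print(n,np.percentile(T[:,2],[5,50,90]).round(1),len(T))
E
```

```text
clock: 17.02
eef_pos: [456.6, -374.3, 126.4]
tool_rot: [-3.137, 0.005, -0.442]
force: [-0.3, -0.2, -1.7]
width: 16.7
t 17.0167 pos [ 456.6 -374.3  126.4] yaw [-179.7    0.3  -25.3] F [-0.3 -0.2 -1.7] w 16.7
shift [-0.01  0.11  0.51] turn [-0.04  0.05  0.15]
scene [17.3 22.3 28.1] 230
top [20.  23.4 26.3] 251
```

```bash
python3 -m crank '[[[0,0,0.2,-0.04,0.05,0],[0,0,0.15,0,0,0],[0,0,0.1,0,0,0],[0,0,0,0,0,0],[0,0,0,0,0,0]]]'
python3 - <<'E'
from h import *
go([455,-377,111],-26.2)
E
```

```text
clock: 17.53
eef_pos: [458.3, -375.4, 114.7]
tool_rot: [3.141, -0.006, -0.441]
force: [-0.6, -0.6, -2.9]
width: 16.7
t 17.5333 pos [ 458.3 -375.4  114.7] yaw [180.   -0.3 -25.3] F [-0.6 -0.6 -2.9] w 16.7
shift [-0.08  0.1   0.12] turn [ 0.01 -0.06  0.16]
```

```bash
python3 -m crank '[[[0,0,0.07,0,-0.06,0],[0,0,0.06,0,0,0],[0,0,0,0,0,0],[0,0,0,0,0,0]]]'; python3 -m crank '[[[0,0,0.05,0,0,0],[0,0,0,0,0,0],[0,0,0,0,0,0]]]'
```

```text
clock: 17.87
eef_pos: [458.8, -375.6, 111.0]
tool_rot: [3.141, -0.0, -0.441]
force: [-0.7, -0.2, -2.0]
width: 16.9
clock: 18.12
eef_pos: [458.8, -375.9, 111.5]
tool_rot: [3.141, -0.001, -0.441]
force: [0.1, -0.7, -2.0]
width: 16.7
```

```bash
python3 -m crank '[[[0,0,0.1,0,0,0],[0,0,0.05,0,0,0],[0,0,0,0,0,0]]]'
python3 - <<'E'
from h import *
s=ctrl.read_state();R=Rn.from_euler('xyz',s['tool_rot'])
for n in ('scene','top'):
    P=cloud(shot(n)).reshape(-1,3);P=P[np.isfinite(P[:,0])];L=R.inv().apply(P-s['eef_pos'])
    T=P[(abs(L[:,1])<30)&(L[:,0]>-75)&(L[:,0]<55)&(P[:,2]>4)&(P[:,2]<45)];print(n,np.percentile(T[:,2],[5,50,90]).round(1),len(T))
E
```

```text
clock: 18.37
eef_pos: [459.2, -376.3, 111.3]
tool_rot: [3.141, -0.003, -0.441]
force: [0.1, -0.4, -2.3]
width: 17.1
scene [ 4.7  8.  23.7] 218
top [ 4.7  8.  11.6] 242
```

The tine tops read z = 8, so the fork is on the worktop. Release.

```bash
python3 -m crank '[[[0,0,0,0,0,0],[0,0,0,0,0,0],[0,0,0,0,0,0],[0,0,0,0,0,0],[0,0,0,0,0,0],[0,0,0,0,0,0],[0,0,0,0,0,0],[0,0,0,0,0,0]]]' -1
python3 -m crank '[[[0,0,-0.3,0,0,0],[0,0,-0.5,0,0,0],[0,0,-0.8,0,0,0],[0,0,-0.8,0,0,0],[0,0,-0.8,0,0,0],[0,0,-0.8,0,0,0],[0,0,0,0,0,0],[0,0,0,0,0,0]]]'
python3 - <<'E'
from h import *
for n in ('wrist','top','scene'):
    p=shot(n);P=cloud(p).reshape(-1,3);P=P[np.isfinite(P[:,0])]
    m=P[(np.hypot(P[:,0]-571,P[:,1]+191)<85)&(P[:,2]>17)&(P[:,2]<28)]
    if len(m)>50: c,r=cv2.minEnclosingCircle(m[:,:2].astype(np.float32));print(n,'lid',np.round(c),round(r),'z',np.median(m[:,2]).round(1))
    g=P[(np.hypot(P[:,0]-456,P[:,1]+375)<70)&(P[:,2]>115)&(P[:,2]<145)];
    if len(g)>50: print(n,'grip',np.array(cv2.minAreaRect(g[:,:2].astype(np.float32))[0]).round(),'ztop',np.percentile(g[:,2],[50,95]).round(1))
    if n=='wrist':w=p
    if n=='scene':s=p
cv2.imwrite('pics/c5.png',np.hstack([cv2.resize(s['color'][130:290,280:440],(400,400)),cv2.resize(w['color'],(400,400))])[:,:,::-1])
E
```

```text
clock: 19.13
eef_pos: [459.7, -376.8, 109.8]
tool_rot: [3.141, -0.004, -0.441]
force: [-0.4, 0.4, -0.8]
width: 85.6
clock: 19.8
eef_pos: [458.6, -376.3, 238.5]
tool_rot: [3.141, -0.003, -0.442]
force: [0.4, -0.0, -1.0]
width: 85.4
wrist lid [ 577. -193.] 59 z 23.2
wrist grip [ 452. -373.] ztop [136.  137.5]
top lid [ 580. -194.] 58 z 22.8
top grip [ 453. -373.] ztop [134.8 138.1]
scene lid [ 576. -190.] 62 z 21.9
scene grip [ 452. -370.] ztop [133.1 137.8]
```

View pics/c5.png

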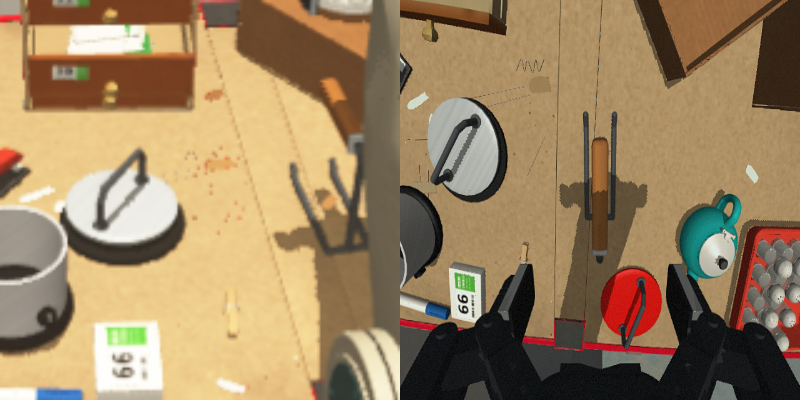

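The lid lies flat on the mat (scene crop (122,210)). The lifter stands free and upright, with its grip top at z = 136, and the gripper is well above it. Handing in.

```bash
python3 -c "
from h import *
print(ctrl.finish_job())"
```

```text
the job is handed in; nothing more can be done
None
```

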